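# Start a filter cap on its thread and close it

## Robot

A 7-joint arm with a two-finger parallel gripper is mounted at the origin on a cart in front of the work surface, level with it; the furniture and walls round the work are solid. World frame = base frame: x ahead of the robot, y to its left, z up, the work surface at z = 0. Lengths are in m, angles in rad, forces in N, time in s.
With the tool pointing down it reaches from about 0.425 to 0.875 m from the base axis. Payload 4.7 kg.
Tool frame: the origin (TCP) lies at the very end of the fingers, on their centre line; the grasp point (between the pads) lies 19 mm behind it; z points along the fingers, y is the line along which they close (so a half turn about z gives the same grasp; the last joint's range is limited). The gripper opens to 87 mm and grips with 3 to 60 N. Pads are 19 mm wide; open, the fingers measure 117 mm over their backs; the gripper's body (75 mm by 190 mm) begins 51 mm behind the grasp point.
Start: joints at [1.359, 0.321, -0.07, 1.45, 0.023, 1.371, -0.057], TCP at [0.146, -0.634, 0.223] pointing down, gripper open.
Joint ranges: [-2.86, 2.86], [-0.3, 2.09], [-1.38, 1.24], [0.06, 2.45], [-1.56, 4.7], [0.09, 2.05], [-2.69, 2.69]. Speed limits (rad/s): [2.57, 2.57, 3.14, 3.14, 3.14, 3.14, 3.14].

## Interface

Orientations are given as a rotation vector (axis times angle).
In Python, from bench import get_state, get_image, get_calibration, close_job gives the robot as it stands.
- The arm moves only by the shell command python3 -m crank 'ROWS' [FORCE]. ROWS is JSON, a list of rows, each a list of 5 numbers: the opening, from 0 (shut) to 1 (fully open), then the shift along the world's x, y, z in units of 0.2 m (1.0 is 0.2 m), then the turn about the world's z in units of 2 pi rad (1.0 is 2 pi rad). A call has 1 to 5 rows; each row is the pose to reach, as a shift and turn from the pose commanded when the call began, turning the shorter way round; what a row does not reach only later rows make up. A row lasts 1/8 s, in which the tool goes at most 62.5 mm and 10.7 degrees, less where a joint would pass 70% of its speed; a pose out of reach is approached as far as the arm can. A call with a number of a shift or a turn outside -1 to 1 is refused whole. A call with a gripper value outside its range is refused whole. The fingers move at their own pace and stop on an object; FORCE is the grip in N (left out, the last holds). Time passes only in rows, so rows that repeat a pose let the fingers close. It gives the time, the measured TCP pose, the force, the opening and the grip force at its end, in the units of the state.
- get_state(): the state, without advancing time (a new reading comes with each control period).
- get_image(name): name is "scene" or "side" or "wrist"; returns the picture (420x560x3 uint8, red, green, blue); there is no depth.
- get_calibration(name): a dict with "fovy" (degrees; the focal length in pixels is half the picture's height over the tangent of half this angle, whatever the lens; pixels are square), "cx", "cy" (the principal point, pixels), "R" (3x3) and "t" (3): a world point X has camera coordinates R X + t. Camera axes: x right, y down, z forward; pixel columns grow to the right and rows downward; lengths in m; the calibration is good to about 2 mm. A picture is of the moment at which its call begins: read the wrist's pose just before it. get_calibration takes no time and is no camera call; for the wrist camera it gives the pose at the moment of the call.
- close_job(): hands the job in; it is judged then, once.
The state is a dict: "time": time; "joint_positions": joint angles; "qd": joint speeds; "joint_torque": joint torques, N m; "position": TCP position; "tool_rot": TCP orientation; "ft_force": force on the tool from outside, world axes, zero at the start; "torque": the same for the moment, N m; "grip_width": opening from 0.0 (shut) to 1.0 (fully open); "grip_force": force on a finger pad.
Only numpy, scipy, OpenCV 4.12 (cv2) and the standard library are available. Lean on these libraries where they do the work, as an engineer would, in place of code of your own. Each camera call takes 0.05 s, during which the arm holds its last target. There are 200 camera calls.

## Task

The blue cap of the solvent filter is only resting on top of its thread. Turn it backward (anticlockwise seen from above) until its white pointer is at the green mark and the cap drops a step onto the thread, then turn it forward (clockwise) all the way home to the red mark. Do not force it forward to its stop before it has dropped, and leave the cap of the orange filter alone.

Things in the scene. Friction and masses are not known exactly. Their poses are not given: they have to be found in the camera images.
- blue_grip (a point): Mid-height centre of the blue cap's grip bar, on the cap's vertical axis. Bar 46 long, 12 thick, 24 mm high, on a blue knurled disc 52 mm across; the point is 12 mm over the disc's top face. x along the bar (white-striped pointer end at -x), y across it, z up. Housing: fixed aluminium, 90 mm wide, rim 50 mm high, with a green mark (thread start) and a red (home, 60 deg clockwise).
- blue_cap (a joint): Turn of the blue cap, rad, growing CLOCKWISE from above (forward): 0 with the pointer at the green mark, 1.05 at the red mark, the forward stop (also on top of the thread); backward stop -0.35. Starts at 0.4 to 0.75 on top of the thread. Below about 0.15 it is off the thread's end and can drop; keep it below 0.15 until it has. Turning takes 0.05 N m; it stays where left.
- blue_lift (a joint): Height of the blue cap above home, m. On top of the thread 0.010 at turn 0.2, 0.002 less per rad forward (0.0087 to 0.0094 at the start). At the thread start it drops about 0.008, to 0.0021 at turn 0, then sinks 0.002 per rad forward to 0 at home, with 0.0015 play upward. The 170 g cap drops by its weight if free; a gripper holding it must go down with it. It cannot be lifted off.
- orange_cap (a joint): Turn, rad, of the cap of the other filter, alike but with an orange cap that is already home: 0 at the start (its forward stop), negative when turned backward. The filters stand side by side, axes at least 150 mm apart; either may be on the left. Not to be turned.
Mind the look-alikes: they are no part of the job. Leave any black or purple look-alike of the part that bears blue_grip alone.

How it is judged:
By the outcome, as a careful person would: the job done as asked, in the order asked, and still so for the second after the job is handed in, with the robot touching nothing.
It also fails if it takes over 35 s, if anything falls off the work surface, if the arm or the gripper's body presses on something with over 40 N, if the wrist force passes 120 N, or if a joint passes its speed limit or range.

## Working session

There is one attempt and no reset: what is moved stays moved. The work goes in short steps, Python scripts to look and compute and a shell command to move; the robot and the scene stay as the last step left them, time stands still between calls to the robot, and variables do not carry over. Pictures are saved under pics/ and viewed, at most 10 in all, crops included, and the job is handed in when it is done.

```bash
mkdir -p pics
python3 - <<'E'
from bench import *
import cv2,numpy as np
print(get_state())
a=[]
for n in("scene","side"):
    im=get_image(n); cv2.imwrite(f"pics/{n}0.png",im[:,:,::-1]); 
    c=get_calibration(n); print(n,c)
E
```

```text
{'time': 0.0, 'joint_positions': array([ 1.35909418,  0.32184377, -0.07008879,  1.4516941 ,  0.02259193,
        1.37080643, -0.05693664]), 'qd': array([-0.00018261, -0.00015608,  0.00124992,  0.0010367 , -0.0009745 ,
       -0.00044412,  0.00087747]), 'joint_torque': array([-7.83004598e-04, -4.91286743e+01, -4.04282100e-01, -3.12535787e+01,
       -6.41412777e-02,  4.35484049e-02,  1.28692800e-04]), 'position': array([ 0.14535614, -0.63295603,  0.22143848]), 'tool_rot': array([-3.11966466e+00, -3.53712291e-01,  4.88465584e-04]), 'ft_force': array([-0.17169821,  0.5602469 , -0.71184191]), 'torque': array([ 0.01051115,  0.03112097, -0.01037794]), 'grip_force': 0.0, 'grip_width': 0.998026230095483}
scene {'fovy': 49.61687939573209, 'cx': 278.4219505027703, 'cy': 210.8458812530701, 'R': array([[-0.78576818, -0.61847795,  0.00730645],
       [-0.30587311,  0.37828633, -0.87369393],
       [ 0.53759651, -0.68875574, -0.48642114]]), 't': array([0.44181869, 0.24781521, 0.65238226])}
side {'fovy': 50.20279019059519, 'cx': 278.81770385962756, 'cy': 212.6315402581783, 'R': array([[ 0.87515376, -0.48344436, -0.0196837 ],
       [-0.31263888, -0.53396833, -0.78557925],
       [ 0.36927339,  0.69365652, -0.61844789]]), 't': array([-0.52278725,  0.2430844 ,  0.78485334])}
```

View pics/scene0.png

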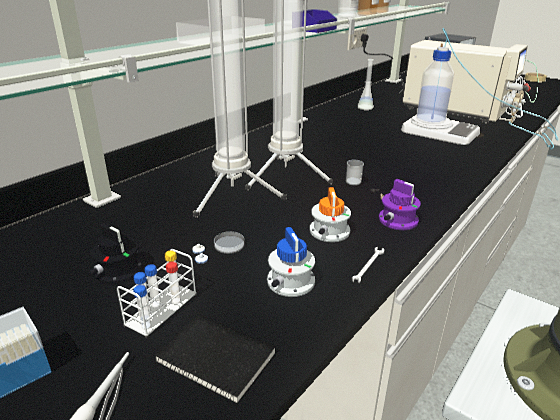

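View pics/side0.png

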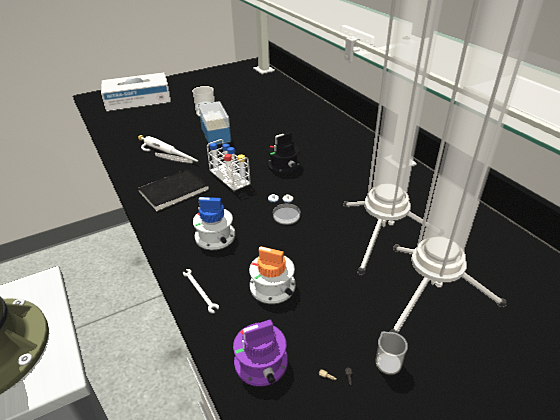

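Scene view: blue cap at about (291,245), orange at (331,208), purple (400,205), black (118,255). In the side view they are at blue (210,210), orange (272,265), purple (260,350). I'll triangulate them next.

```bash
cat > h.py <<'E'
import cv2,numpy as np
from bench import *
def ray(c,uv,h=420):
    f=h/2/np.tan(np.radians(c['fovy'])/2); R=np.array(c['R']);t=np.array(c['t'])
    d=R.T@np.array([(uv[0]-c['cx'])/f,(uv[1]-c['cy'])/f,1]); return -R.T@t,d/np.linalg.norm(d)
def plane(c,uv,z):
    o,d=ray(c,uv); return o+d*(z-o[2])/d[2]
def tri(c1,u1,c2,u2):
    o1,d1=ray(c1,u1);o2,d2=ray(c2,u2)
    s=np.linalg.lstsq(np.c_[d1,-d2],o2-o1,rcond=None)[0]
    p,q=o1+s[0]*d1,o2+s[1]*d2; return (p+q)/2,np.linalg.norm(p-q)
def mask(im,lo,hi,roi=None):
    m=cv2.inRange(cv2.cvtColor(im,cv2.COLOR_RGB2HSV),lo,hi)
    if roi:
        z=np.zeros_like(m);x0,y0,x1,y1=roi;z[y0:y1,x0:x1]=m[y0:y1,x0:x1];m=z
    return m
def cen(m):
    n,l,s,c=cv2.connectedComponentsWithStats(m);i=1+np.argmax(s[1:,4]);return c[i],s[i]
E
python3 - <<'E'
from h import *
cs,cd=get_calibration("scene"),get_calibration("side")
A=cv2.imread("pics/scene0.png")[:,:,::-1].copy();B=cv2.imread("pics/side0.png")[:,:,::-1].copy()
b=((100,150,50),(125,255,255));o=((5,150,80),(18,255,255))
for n,k,r1,r2 in(("blue",b,(265,220,325,300),(185,185,245,250)),("orange",o,(300,180,360,245),(240,235,305,305))):
    u,s=cen(mask(A,*k,r1));v,s2=cen(mask(B,*k,r2));print(n,u,s,v,s2,tri(cs,u,cd,v))
print("columns",tri(cs,(232,170),cd,(388,205)),tri(cs,(285,150),cd,(440,258)))
for n,p,q in(("black",(118,255),(284,145)),("purple",(400,205),(260,350))): print(n,tri(cs,p,cd,q))
cv2.imwrite("pics/crop0.png",np.hstack([cv2.resize(A[215:305,250:340,::-1],(400,400),interpolation=2),cv2.resize(B[180:260,175:255,::-1],(400,400),interpolation=2)]))
print("shelf low",ray(cs,(0,290)))
E
```

```text
blue [290.46909667 246.89698891] [277 227  30  35 631] [211.03300971 209.45631068] [198 197  26  26 515] (array([0.47472467, 0.07718232, 0.07669377]), np.float64(0.0001287519280477222))
orange [330.735363   203.84074941] [319 187  26  29 427] [271.13050571 262.60195759] [257 249  28  28 613] (array([ 0.51502399, -0.12218659,  0.06746726]), np.float64(0.0007243769679824071))
columns (array([ 0.80053902, -0.10962417,  0.0779534 ]), np.float64(0.014553616169423475)) (array([ 0.772528  , -0.28724992,  0.08347265]), np.float64(0.015170122981005148))
black (array([0.75122069, 0.26057174, 0.05082349]), np.float64(0.026796713473194407))
purple (array([ 0.41682861, -0.2648939 ,  0.03833448]), np.float64(2.2970592003142314e-05))
shelf low (array([0.07224865, 0.62884204, 0.53061904]), array([ 0.81457609, -0.2056224 , -0.54238844]))
```

View pics/crop0.png

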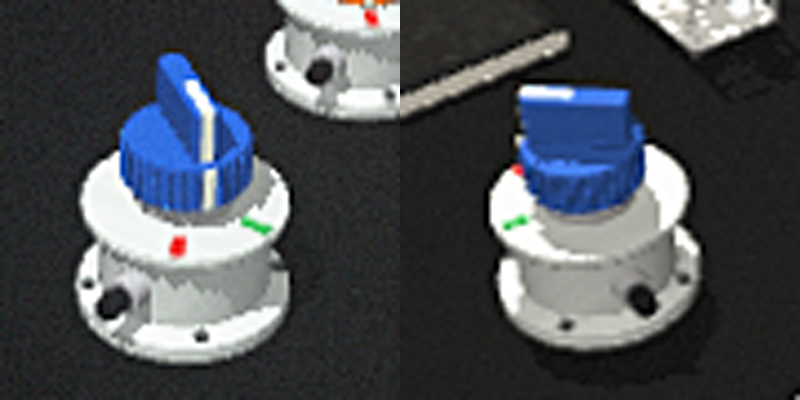

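Run:
```python
from h import *
cs,cd=get_calibration("scene"),get_calibration("side")
S=lambda x,y:(250+x*.225,215+y*.225)
D=lambda x,y:(175+(x-400)*.2,180+y*.2)
r=plane(cs,S(178,245),.05);g=plane(cs,S(257,226),.05)
r2=plane(cd,D(517,170),.05);g2=plane(cd,D(515,222),.05)
print(r,r2,g,g2)
t1=tri(cs,S(209,112),cd,D(520,89))      # pointer end top
t2=tri(cs,S(170,58),cd,D(628,92))
print("tips",t1,t2)
ax=np.array([.4747,.0772]);ang=lambda p:np.degrees(np.arctan2(*(p[:2]-ax)[::-1]))
for p in(r,g,r2,g2,t1[0],t2[0]):print(ang(p),np.linalg.norm(p[:2]-ax))
# rim ellipse centre for the axis
A=cv2.imread("pics/scene0.png")[:,:,::-1]
print([plane(cs,S(x,y),.05) for x,y in((80,200),(290,200),(180,262))])
```

```text
[0.45464959 0.10419179 0.05      ] [0.45458414 0.10981593 0.05      ] [0.43751429 0.07410306 0.05      ] [0.44075383 0.07595899 0.05      ]
tips (array([0.45440502, 0.08869316, 0.10642185]), np.float64(0.0037585997338921806)) (array([0.49276923, 0.06399735, 0.10534171]), np.float64(0.005429515636643023))
126.60620368524528 0.033624036867425385
-175.2392155408244 0.037314448022575844
121.66419806115006 0.038320315435977664
-177.90630468596004 0.033968850310033265
150.47689357758907 0.023323357056259847
-36.15448852234082 0.022378720511778496
[array([0.50440958, 0.10478633, 0.05      ]), array([0.43729673, 0.05083025, 0.05      ]), array([0.44737162, 0.11257227, 0.05      ])]
```

The blue cap stands at about (0.474, 0.076), with its bar at 148°, green at 183° and red at 123°, so the turn is about 0.6. Approaching now.

```bash
python3 -m crank '[[1,0.8,1,0.1,0.125],[1,0.8,1,0.1,0.125],[1,0.8,1,0.1,0.125],[1,0.8,1,0.1,0.125],[1,0.8,1,0.1,0.125]]' 20
python3 -m crank '[[1,0.6,1,0,0.125],[1,0.6,1,0,0.125],[1,0.6,1,0,0.125],[1,0.6,1,0,0.125],[1,0.6,1,0,0.125]]'
python3 -m crank '[[1,0.1,1,0,0.125],[1,0.1,1,0,0.125],[1,0.1,1,0,0.125],[1,0.1,1,0,0.125],[1,0.1,1,0,0.125]]'
```

```text
time: 0.72
position: [0.3097, -0.4292, 0.2432]
tool_rot: [2.74, 1.536, 0.002]
ft_force: [-0.2, -0.5, -0.8]
grip_width: 1.001
grip_force: 0.0
time: 1.35
position: [0.4272, -0.2303, 0.2426]
tool_rot: [1.947, 2.465, 0.001]
ft_force: [-0.6, -1.3, -0.6]
grip_width: 1.004
grip_force: 0.0
time: 1.98
position: [0.4455, -0.0341, 0.2426]
tool_rot: [0.868, 3.019, -0.001]
ft_force: [0.0, -0.3, 0.1]
grip_width: 0.997
grip_force: 0.0
```

```bash
python3 -m crank '[[1,0.14,0.55,0,0],[1,0.14,0.55,0,0],[1,0.14,0.55,-0.2,0],[1,0.14,0.55,-0.2,0]]'
python3 - <<'E'
from h import *
s=get_state();c=get_calibration("wrist");im=get_image("wrist");cv2.imwrite("pics/w1.png",im[:,:,::-1])
print(s['position'],s['joint_positions'],c)
E
```

```text
time: 2.48
position: [0.4718, 0.0738, 0.2]
tool_rot: [-0.873, -3.012, 0.003]
ft_force: [-1.6, -0.8, 0.8]
grip_width: 1.003
grip_force: 0.0
[0.47177901 0.07382589 0.20003473] [ 6.66167816e-01  1.61321373e-04 -8.64701731e-01  1.86447454e+00
 -1.10902160e-03  1.28303436e+00  8.07982538e-01] {'fovy': 62.16542162041734, 'cx': 277.3520349070515, 'cy': 210.72476448695468, 'R': array([[ 0.53476893,  0.84499422, -0.00263937],
       [ 0.81016006, -0.5118309 ,  0.28577931],
       [ 0.24013096, -0.15496421, -0.95829182]]), 't': array([-0.31494154, -0.37209043,  0.26847616])}
```

View pics/w1.png

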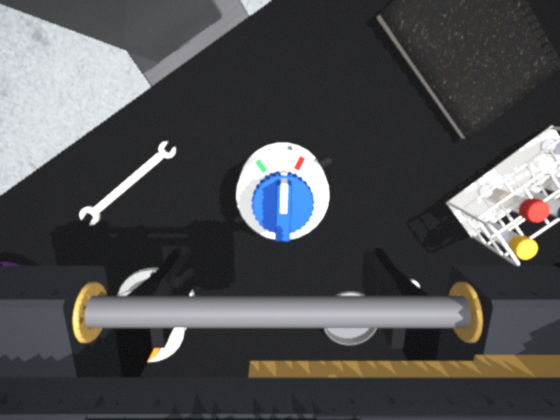

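The wrist view shows the blue cap at (283,205), its striped pointer up at about (283,185), green (261,166), red (300,163). Now I'll compute the refined axis and angles.

Run:
```python
from h import *
im=cv2.imread("pics/w1.png")[:,:,::-1].copy()
c=dict(fovy=62.16542162041734,cx=277.352,cy=210.7248,R=np.array([[0.53476893,0.84499422,-0.00263937],[0.81016006,-0.5118309,0.28577931],[0.24013096,-0.15496421,-0.95829182]]),t=np.array([-0.31494154,-0.37209043,0.26847616]))
g,_=cen(mask(im,(40,100,80),(85,255,255),(235,140,330,245)))
r,_=cen(mask(im,(0,150,80),(6,255,255),(280,140,330,185))) 
roi=(235,160,330,250)
w=mask(im,(0,0,190),(179,40,255),(270,175,297,225)); wc,ws=cen(w)
b=mask(im,(100,120,40),(125,255,255),roi); bc,bs=cen(b)
print(g,r,wc,ws,bc,bs)
ww=np.argwhere(w)[:,::-1];l=cv2.fitLine(ww.astype(np.float32),cv2.DIST_HUBER,0,.01,.01).ravel();print(l)
e=lambda k:l[2:]+k*l[:2]
P,Q=plane(c,e(10),.1064),plane(c,e(-10),.1064)
# rim centre: white outline
G,R_=plane(c,g,.05),plane(c,r,.05);print(G,R_)
print("bar dir",np.degrees(np.arctan2(*(Q-P)[:2][::-1])), "stripe",plane(c,wc,.1064))
# disc circle at its top: left/right extents
x,y,wd,h,_=bs;print("disc",plane(c,(x,205),.082),plane(c,(x+wd,205),.082))
for xx,ax in(("a",np.array([.4736,.0763])),):
    print([np.degrees(np.arctan2(*(p[:2]-ax)[::-1])) for p in(G,R_)])
```

```text
[260.69642857 165.53571429] [299.06521739 162.89130435] [283.5234375 196.515625 ] [280 179   8  35 256] [282.17952468 205.24753199] [ 252  172   62   71 2735]
[ 3.2128245e-02 -9.9948376e-01  2.8355420e+02  1.9633487e+02]
[0.43980818 0.07674791 0.05      ] [0.45626085 0.10724354 0.05      ]
bar dir -33.82314247927721 stripe [0.46264389 0.08579622 0.1064    ]
disc [0.46020183 0.05660699 0.082     ] [0.48791827 0.10047385 0.082     ]
[np.float64(179.24058208102431), np.float64(119.26400134234572)]
```

```bash
python3 -m crank '[[0.5,0,0.01,-0.3,-0.005],[0.5,0,0.01,-0.56,-0.005],[0.5,0,0.01,-0.56,-0.005],[0.5,0,0.01,-0.56,-0.005]]'
```

```text
time: 3.02
position: [0.4755, 0.0778, 0.093]
tool_rot: [0.918, 3.001, 0.002]
ft_force: [0.7, -0.3, 1.2]
grip_width: 0.629
grip_force: 0.0
```

```bash
python3 -m crank '[[0.3,-0.005,0,-0.025,0],[0,-0.005,0,-0.025,0],[0,-0.005,0,-0.025,0],[0,-0.005,0,-0.025,0],[0,-0.005,0,-0.025,0]]' 20; python3 -m crank '[[0,0,0,0,0],[0,0,0,0,0]]'
```

```text
time: 3.65
position: [0.4726, 0.0784, 0.0858]
tool_rot: [0.915, 3.005, -0.0]
ft_force: [-0.2, -0.7, 0.8]
grip_width: 0.138
grip_force: 20.0
time: 3.9
position: [0.4726, 0.0784, 0.0857]
tool_rot: [0.915, 3.005, -0.0]
ft_force: [-0.9, -1.1, 2.7]
grip_width: 0.139
grip_force: 20.0
```

```bash
python3 -m crank '[[0,0,0,0,0.025],[0,0,0,0,0.05],[0,0,0,0,0.075],[0,0,0,0,0.1],[0,0,0,0,0.1]]'; python3 -m crank '[[0,0,0,0,0],[0,0,0,0,0]]'; python3 -c "
from h import *
print(get_state()['torque'])"
```

```text
time: 4.53
position: [0.4722, 0.0774, 0.0851]
tool_rot: [0.055, -3.14, 0.002]
ft_force: [-0.2, -3.5, -1.9]
grip_width: 0.133
grip_force: 20.0
time: 4.78
position: [0.4722, 0.0774, 0.0853]
tool_rot: [0.056, -3.14, 0.002]
ft_force: [-1.2, -4.7, -1.5]
grip_width: 0.137
grip_force: 20.0
[-1.06751968 -0.06181477 -0.05559055]
```

```bash
python3 -m crank '[[0.4,0,0,0,0],[0.4,0,0,0,0],[0.4,0,0,0,0],[0.4,0,0.0,0,0]]'
python3 - <<'E'
from h import *
a,b=get_image("scene"),get_image("side")
cv2.imwrite("pics/c2.png",np.hstack([cv2.resize(a[200:310,235:345,::-1],(400,400),interpolation=2),cv2.resize(b[175:265,170:260,::-1],(400,400),interpolation=2)]))
E
```

```text
time: 5.28
position: [0.4727, 0.079, 0.0858]
tool_rot: [-0.059, 3.141, 0.001]
ft_force: [1.9, 0.1, 0.2]
grip_width: 0.386
grip_force: 0.0
```

View pics/c2.png

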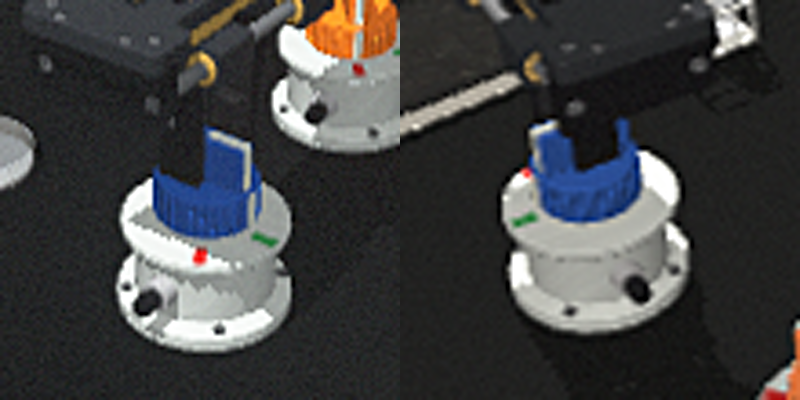

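Run:
```python
from h import *
cs,cd=get_calibration("scene"),get_calibration("side")
S=lambda x,y:(235+x*.275,200+y*.275)
D=lambda x,y:(170+(x-400)*.225,175+y*.225)
print(tri(cs,S(250,144),cd,D(543,128)))
print("disc-bottom of stripe",tri(cs,S(249,215),cd,D(536,197)))
ax=np.array([.4744,.0778])
p=tri(cs,S(250,144),cd,D(543,128))[0];q=tri(cs,S(249,215),cd,D(536,197))[0]
for v in(p,q):print(np.degrees(np.arctan2(*(v[:2]-ax)[::-1])),np.linalg.norm(v[:2]-ax))
```

```text
(array([0.45324738, 0.07177725, 0.10070489]), np.float64(0.0064860397231608835))
disc-bottom of stripe (array([0.44745462, 0.07511763, 0.06132663]), np.float64(0.0013674621392238688))
-164.10683276399948 0.021993337149287712
-174.31502573102088 0.02707856186036699
```

```bash
python3 -m crank '[[0.4,0,0,-0.01,0],[0.4,0,0,-0.02,0],[0.4,0,0,-0.02,0]]';python3 -m crank '[[0.4,0,0,-0.01,0],[0.4,0,0,-0.018,0],[0.4,0,0,-0.018,0]]'
```

```text
time: 5.75
position: [0.4723, 0.0785, 0.0813]
tool_rot: [0.059, -3.141, -0.0]
ft_force: [-0.6, 0.3, 0.5]
grip_width: 0.402
grip_force: 0.0
time: 6.12
position: [0.4724, 0.0785, 0.0778]
tool_rot: [0.059, -3.141, -0.0]
ft_force: [-0.4, 0.0, -0.4]
grip_width: 0.395
grip_force: 0.0
```

Fingers at z 0.078 touch nothing, which is below the old disc top (about 0.082), so the cap has dropped. I'll regrip and turn it forward, sinking 2 mm with it.

```bash
python3 -m crank '[[0,0.003,0,0,0],[0,0.003,0,0,0],[0,0.003,0,0,0],[0,0.003,0,0,0],[0,0.003,0,0,0]]' 20;python3 -m crank '[[0,0,0,-0.001,-0.028],[0,0,0,-0.003,-0.056],[0,0,0,-0.005,-0.084],[0,0,0,-0.006,-0.1],[0,0,0,-0.006,-0.1]]'
python3 -c "
from h import *
print(get_state()['torque'])"
python3 -m crank '[[0,0,0,-0.001,-0.02],[0,0,0,-0.003,-0.04],[0,0,0,-0.004,-0.06],[0,0,0,-0.004,-0.066],[0,0,0,-0.004,-0.066]]'
python3 -c "
from h import *
print(get_state()['torque'])"
```

```text
time: 6.75
position: [0.4732, 0.0774, 0.078]
tool_rot: [0.058, -3.141, 0.002]
ft_force: [0.2, -3.9, 1.9]
grip_width: 0.138
grip_force: 20.0
time: 7.38
position: [0.4734, 0.078, 0.0768]
tool_rot: [0.914, 3.005, -0.001]
ft_force: [1.6, -4.7, -0.2]
grip_width: 0.132
grip_force: 20.0
[-0.77228589 -0.37068608 -0.00883673]
time: 8.0
position: [0.4736, 0.0782, 0.0761]
tool_rot: [1.511, 2.753, 0.0]
ft_force: [2.6, -3.7, -0.5]
grip_width: 0.133
grip_force: 20.0
[-0.87034609 -0.66995359  0.00487874]
```

```bash
for i in 1 2; do python3 -m crank '[[0,0,0,0,-0.005],[0,0,0,0,-0.005],[0,0,0,0,-0.005]]' | grep -E "rot|force"
python3 -c "
from h import *
print(get_state()['torque'])"; done
```

```text
tool_rot: [1.555, 2.728, 0.0]
ft_force: [3.4, -4.5, -0.9]
grip_force: 20.1
[-0.99628906 -0.94406547  0.35540042]
tool_rot: [1.598, 2.704, 0.0]
ft_force: [2.8, -4.6, -0.3]
grip_force: 20.4
[-1.01019921 -0.89456736  0.42991958]
```

The torque rise shows the forward stop. Releasing and backing off upward.

```bash
python3 -m crank '[[0.4,0,0,0,0],[0.4,0,0,0,0],[0.4,0,0,0,0],[0.4,0,0.0,0.2,0],[0.4,0,0,0.4,0]]';python3 -m crank '[[0.6,0,-0.2,0.2,0],[0.6,-0.2,-0.8,0.2,0],[0.6,-0.2,-0.8,0.2,0],[0.6,-0.2,-0.8,0.2,0]]'
python3 - <<'E'
from h import *
a,b=get_image("scene"),get_image("side")
cv2.imwrite("pics/c3.png",np.hstack([cv2.resize(a[185:305,250:370,::-1],(400,400),interpolation=2),cv2.resize(b[180:310,175:305,::-1],(400,400),interpolation=2)]))
k=((100,150,50),(125,255,255));o=((5,150,80),(18,255,255))
cs,cd=get_calibration("scene"),get_calibration("side")
for k,r1,r2 in((k,(265,220,325,300),(185,185,245,250)),(o,(300,180,360,245),(240,235,305,305))):
    u,s=cen(mask(a,*k,r1));v,s2=cen(mask(b,*k,r2));print(u,s,v,s2,tri(cs,u,cd,v))
E
```

```text
time: 9.38
position: [0.4723, 0.079, 0.1565]
tool_rot: [-1.598, -2.702, -0.0]
ft_force: [1.3, 0.9, 0.1]
grip_width: 0.399
grip_force: 0.0
time: 9.88
position: [0.4313, -0.086, 0.1958]
tool_rot: [-1.612, -2.696, 0.002]
ft_force: [-0.4, 0.1, 0.2]
grip_width: 0.59
grip_force: 0.0
[291.405 251.73 ] [277 231  30  36 600] [214.97169811 213.21383648] [202 201  22  25 318] (array([0.47848971, 0.07283756, 0.06480245]), np.float64(0.00637272012844003))
[330.71867612 203.92434988] [319 187  26  29 423] [271.06927176 262.94316163] [257 249  28  28 563] (array([ 0.51494493, -0.12238396,  0.06703077]), np.float64(0.001200902483424425))
```

View pics/c3.png

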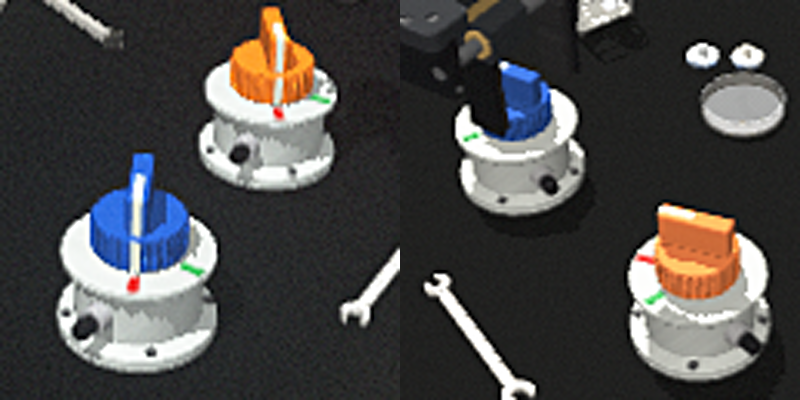

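The blue pointer at (137,250) lines up with its red mark at (134,284). The cap sits as low as the orange one, which hasn't moved.

```bash
python3 -m crank '[[0.6,0,0,0,0],[0.6,0,0,0,0]]' >/dev/null; python3 -c "
from bench import *
print(close_job())"
```

```text
the job is handed in; nothing more can be done
None
```

The job is handed in: I turned the blue cap back to the green mark, where it dropped onto its thread, then forward to its stop at the red mark; the orange cap was not touched.

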